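Hold the light-barrier receiver's sprung shutter at half aperture

TASK

Check the light-barrier receiver at half light: pull the console's tray out to its stop, then slide the spring-return shutter on the receiver open to half travel, so that its edge stands at the middle mark of the window, and keep holding it still there with the gripper. The job finishes while you hold the shutter, because it springs shut when let go. Leave the red stop button unpressed and the parts on the bench where they lie.

Things in the scene. Friction and masses are not known exactly. Their poses are not given: they have to be found in the camera images.
- console: Grey test console fixed to the bench: case 260 mm deep, 400 wide, top 125 mm above the bench; origin under its middle. Its x axis is level and points from its front (robot side) to its back, y to its left, z up. The pull-out tray is in its left part.
- tray_handle (a point): Middle of the tray's bow handle: a level steel bar 10 mm thick, 115 mm long along y, 95 mm above the bench, 35 mm of free space between it and the tray's front plate (228 mm wide, from 24 to 112 mm above the bench). Axes as the console's: the tray comes out along minus x. It can be pinched from above across x.
- tray (a joint): How far the tray is pulled out, m: 0 shut, 0.150 at its stop. It starts shut or up to 25 mm open. It runs with about 2 N of friction and stays where it is left. Its side walls are low (58 mm above the bench).
- shutter_grip (a point): Centre of the shutter's upright aluminium finger grip: block 26 mm (x) by 14 (y) by 38 high, top 100 mm above the bench. Nothing beside it in y reaches above 75 mm. Covered by the console until the tray is out; then it stands 55 mm in front of the case, 95 behind the tray's front plate. Axes as the console's: it slides open along plus y.
- shutter (a joint): How far the shutter is slid open along +y, m: 0 shut (the spring keeps it there), 0.060 fully open, 0.030 half travel. Spring force 3 N when shut, rising 1.5 N per 10 mm (7.5 N at half travel). It is a steel blade 64 mm long with the grip on it; its minus-y edge uncovers the window.
- window_mid (a point): Middle of the receiver's window (24 mm in x, 56 in y) (dark photocell) in the top of a grey plastic block in the tray, 58 mm above the bench, moving with the tray. At half travel the blade's minus-y edge stands here, in line with the thick middle mark on both aluminium guide rails (thin marks: shut and open).
- stop_button (a joint): How far the red stop button is pressed, m: 0 up, 0.006 fully down.
- stop_button_top (a point): Top of the red mushroom stop button (40 mm across) in a yellow collar on the right part of the console's top, 168 mm above the bench. Not to be pressed.
- motion_sensor: Loose black plastic motion sensor with steel hexagon and threaded nose, 111 mm long, 27 mm thick, lying along its x axis; origin on the bench under the hexagon. Bystander.
- pinion_shaft: Loose brass pinion shaft standing on its gear, gear 38 mm across, 70 mm tall; origin under its centre. Bystander.
- weight: Loose dented aluminium calibration weight with a knob, 50 mm across, 71 mm tall; origin under its centre. Bystander.
- bushing: Loose blue nylon bushing, 32 mm across, 26 mm tall; origin under its centre. Bystander.

How it is judged:
By the outcome, as a careful person would: the job done as asked, in the order asked, and still so for the second after the job is handed in, while the arm keeps its last pose, push and grip.
It also fails if it takes over 43 s, if anything falls off the work surface, if the arm or the gripper's body presses on something with over 40 N, if the wrist force passes 120 N, or if a joint passes its speed limit or range.

ROBOT

A 6-joint arm with a two-finger parallel gripper is mounted at the origin on the work surface. World frame = base frame: x ahead of the robot, y to its left, z up, the work surface at z = 0. Lengths are in m, angles in degrees, forces in N, time in s.
With the tool pointing down it reaches from about 0.4 to 0.825 m from the base axis. Payload 7 kg.
Tool frame: the origin (TCP) lies at the very end of the fingers, on their centre line; the grasp point (between the pads) lies 19 mm behind it (ctrl.tcp_to_grasp is the distance from the TCP to the grasp point, in m); z points along the fingers, x is the direction in which the jaws open and shut, and the axes are right-handed (so a half turn about z gives the same grasp; the last joint's range is limited). The gripper opens to 88 mm and grips with 3 to 60 N. Pads are 19 mm wide; open, the fingers measure 130 mm over their backs; the gripper's body (78 mm by 193 mm) begins 47 mm behind the grasp point.
Start: joints at [-56.03, 20.546, 0.682, 0, -70.136, -16.507], TCP at [0.203, -0.644, 0.227] pointing down, gripper open.
Joint ranges: [-176.03, 176.03], [-82.01, 121.73], [-58.28, 71.71], [-173.87, 95.51], [-174.79, -0.11], [-173.66, 173.66]. Speed limits (degrees/s): [136.94, 136.94, 172.46, 180, 180, 180].

INTERFACE

Orientations are given as [roll, pitch, yaw] about the fixed x, y, z axes, in that order (R = Rz(yaw) Ry(pitch) Rx(roll)).
In Python, from plant import sensors, vision, ticket, ctrl gives the robot as it stands. The module is installed in compiled form; this text tells all that it offers.
- The arm moves only by the tool drive_tool, never from a script. Its argument "moves" is a list of rows, each a list of 6 numbers: the shift along the tool's x, y, z in units of 0.15 m (1.0 is 0.15 m), then the turn, a rotation vector about the tool's x, y, z in units of 60 degrees (1.0 is 60 degrees). In form: [[dx, dy, dz, rx, ry, rz], ...]. A call has 1 to 8 rows; each row is the pose to reach, as a shift and turn from the pose measured when the call began, along the tool's axes at that moment; what a row does not reach only later rows make up. A row lasts 1/10 s, in which the tool goes at most 50 mm and 8.59 degrees, less where a joint would pass 70% of its speed; a pose out of reach is approached as far as the arm can. A call with a number of a shift or a turn outside -1 to 1 is refused whole. A call with a gripper value outside its range is refused whole. "fingers" is the opening, from -1 (shut) to 1 (fully open), set as the call begins (left out, the last holds). The fingers move at their own pace and stop on an object; the grip force is fixed at half the most. Time passes only in rows, so rows that repeat a pose let the fingers close. It gives the time, the measured TCP pose, the force and the opening at its end, in the units of the state.
- sensors.get_obs(): the state, without advancing time (a new reading comes with each control period).
- vision.snapshot(name): name is "scene" or "top" or "wrist"; returns a dict with "pixels" (420x560x3 uint8, red, green, blue), "fx", "fy", "cx", "cy" (pixels), "R" (3x3) and "t" (3): a world point X has camera coordinates R X + t. Camera axes: x right, y down, z forward; pixel columns grow to the right and rows downward; lengths in m; the calibration is good to about 2 mm. A picture is of the moment at which its call begins. There is no depth.
- ticket.close_job(): hands the job in, once; it reports no verdict.
The state is a dict: "clock": time; "joint_pos": joint angles; "qvel": joint speeds; "tau": joint torques, N m; "tool_pos": TCP position; "orientation": TCP orientation; "force": force on the tool from outside, world axes, zero at the start; "moment": the same for the moment, N m; "opening": finger opening in m.
Only numpy, scipy, OpenCV 4.12 (cv2) and the standard library are available. Lean on these libraries where they do the work, as an engineer would, in place of code of your own. Each camera call takes 0.05 s, during which the arm holds its last target.

## Working session

There is one attempt and no reset: what is moved stays moved. The work goes in short steps, Python scripts to look and compute and a tool call to move; the robot and the scene stay as the last step left them, time stands still between calls to the robot, and variables do not carry over. Pictures are saved under pics/ and viewed, and the job is handed in when it is done.

Besides the shell and the picture viewer there is one more tool, called after "Emit:" as name(argument=value, ...), one argument or row to a line, values as JSON. drive_tool: Moves the arm, as the interface text tells. Shifts and turns lie within -1 to 1; 1 stands for 0.15 m of shift or 60 degrees of turn. Its arguments: {"type":"object","properties":{"moves":{"type":"array"},"fingers":{"type":"number"}},"required":["moves"]}

```bash
mkdir -p pics; cat > h.py <<'E'
from plant import sensors, vision, ticket, ctrl
import numpy as np, cv2
def snap(n,f):
    s=vision.snapshot(n); cv2.imwrite('pics/'+f,cv2.cvtColor(s['pixels'],cv2.COLOR_RGB2BGR))
    np.savez('pics/'+f+'.npz',**{k:np.array(v) for k,v in s.items()}); return s
def ray(s,u,v,z):
    R=np.array(s['R']);t=np.array(s['t']);c=-R.T@t
    d=R.T@np.array([(u-s['cx'])/s['fx'],(v-s['cy'])/s['fy'],1]); return c+d*(z-c[2])/d[2]
def proj(s,X):
    p=np.array(s['R'])@np.array(X)+np.array(s['t']); return [float(s['fx']*p[0]/p[2]+s['cx']),float(s['fy']*p[1]/p[2]+s['cy'])]
E
python3 - <<'E'
from h import *
for n in('top','scene'):
    s=snap(n,n+'0.png');print(n,-np.array(s['R']).T@np.array(s['t']),s['fx'])
print(sensors.get_obs())
E
```

```text
top [0.50031023 0.03422786 0.92772843] 390.7612430671725
scene [ 0.96137585 -0.2465163   0.85716604] 449.77306171937016
{'clock': 0.1, 'joint_pos': array([-5.60294664e+01,  2.05865610e+01,  6.38581617e-01, -1.67368126e-02,
       -7.01346551e+01, -1.65073171e+01]), 'qvel': array([ 0.00667872, -0.07121814,  0.23805542,  0.12636678,  0.05988949,
       -0.032775  ]), 'tau': array([-1.88052189e-03, -5.84160161e+01,  2.93751758e+01,  7.01550901e+00,
        1.01514818e-02, -9.80560571e-05]), 'tool_pos': array([ 0.2024076 , -0.64348498,  0.22572485]), 'orientation': array([-1.79991604e+02, -8.36996305e-02,  1.07457512e+02]), 'force': array([ 0.66119111,  0.48224012, -0.41194692]), 'moment': array([-0.01296262,  0.0326768 ,  0.04901596]), 'opening': 0.08753007243313675}
```

View pics/top0.png

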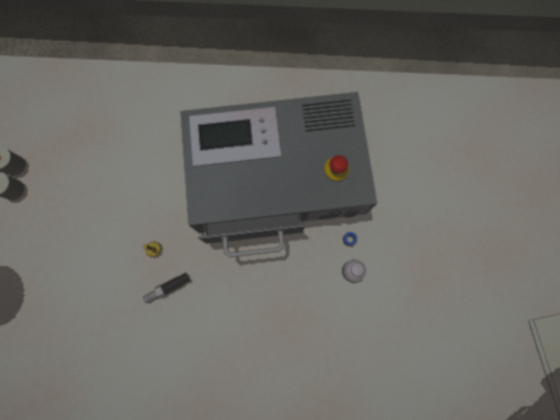

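View pics/scene0.png

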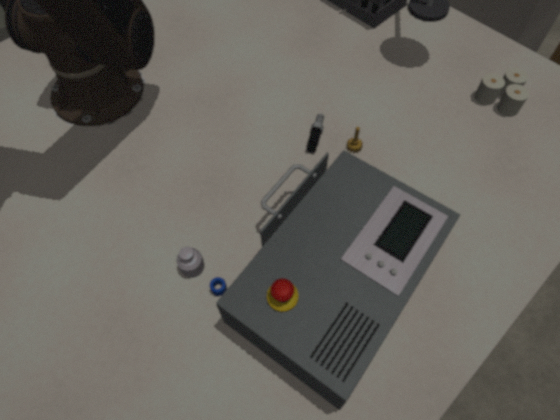

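The top view shows the console with corners near (181,110), (359,94), (374,205) and (190,226). The handle bar runs from (229,255) to (282,250), with the tray slightly open. The sensor and shaft lie to the left in front, the weight and bushing to the right in front.

```bash
python3 - <<'E'
from h import *
s=dict(np.load('pics/top0.png.npz'))
im=cv2.imread('pics/top0.png')
cv2.imwrite('pics/c1.png',cv2.resize(im[190:290,170:300],None,fx=6,fy=6,interpolation=cv2.INTER_CUBIC))
for u,v in((181,110),(359,94),(374,205),(190,226)): print(ray(s,u,v,.125))
print('h',ray(s,229,255,.1),ray(s,282,250,.1)); print('bystanders',[ray(s,u,v,.02)[:2] for u,v in((153,249),(150,297),(188,277),(349,239),(354,270))])
E
```

```text
[0.88806036 0.27178627 0.125     ]
[ 0.94494581 -0.12198582  0.125     ]
[ 0.69192814 -0.15522375  0.125     ]
[0.62904579 0.22771568 0.125     ]
h [0.57487263 0.14547243 0.1       ] [0.59074557 0.03388026 0.1       ]
bystanders [array([0.58767503, 0.33413132]), array([0.47841009, 0.32876958]), array([0.52728101, 0.24662396]), array([ 0.6326136 , -0.12153663]), array([ 0.56120085, -0.13388171])]
```

View pics/c1.png

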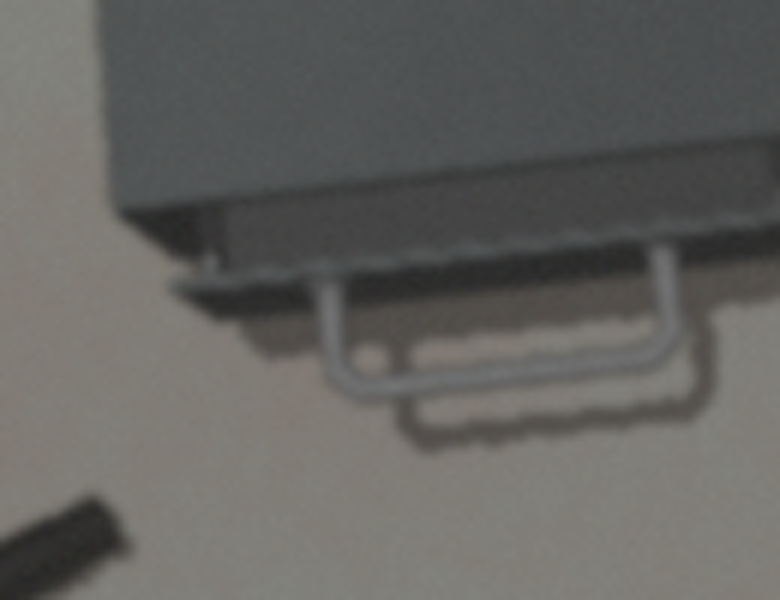

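```bash
cat >> h.py <<'E'
from scipy.spatial.transform import Rotation as Ro
def go(p,yaw):
    o=sensors.get_obs();A=Ro.from_euler('xyz',o['orientation'],degrees=True);B=Ro.from_euler('xyz',[180,0,yaw],degrees=True)
    print('now',o['clock'],o['tool_pos'].round(4),o['orientation'].round(2),o['force'].round(1),round(o['opening'],4))
    print('d',(A.inv().apply(np.array(p)-o['tool_pos'])/.15).round(3),'r',((A.inv()*B).as_rotvec(degrees=True)/60).round(3))
E
python3 - <<'E'
from h import *
s=dict(np.load('pics/top0.png.npz'))
C=np.array([ray(s,*p,.125)[:2] for p in((181,110),(359,94),(374,205),(190,226))])
M=np.array([[.13,.2],[.13,-.2],[-.13,-.2],[-.13,.2]])
c=C.mean(0);U,_,Vt=np.linalg.svd(M.T@(C-c));R=(U@Vt).T
yaw=np.degrees(np.arctan2(R[1,0],R[0,0]));print('console',c,yaw,'res',C-c-M@R.T)
h=ray(s,255,252,.1);print(h,'local',R.T@(h[:2]-c)); go([h[0],h[1],.22],yaw+180)
print(sensors.get_obs()['joint_pos'])
E
```

```text
console [0.78849502 0.05557309] 8.7119088214518 res [[ 0.00135847 -0.00116993]
 [-0.00234259  0.00044296]
 [ 0.00163998  0.00658626]
 [-0.00065586 -0.00585929]]
[0.5838088  0.09086233 0.1       ] local [-0.19697952  0.06588514]
now 0.1 [ 0.2024 -0.6435  0.2257] [-1.7999e+02 -8.0000e-02  1.0746e+02] [ 0.7  0.5 -0.4] 0.0875
d [3.907 3.894 0.043] r [ 1.000e-03 -1.000e-03 -1.354e+00]
[-5.60294664e+01  2.05865610e+01  6.38581617e-01 -1.67368126e-02
 -7.01346551e+01 -1.65073171e+01]
```

Emit:
drive_tool(
  moves=[
    [0.25, 0.25, 0, 0, 0, 0],
    [0.5, 0.5, 0, 0, 0, 0],
    [0.75, 0.75, 0, 0, 0, 0],
    [1, 1, 0, 0, 0, 0],
  ],
  fingers=-0.3,
)

```text
clock: 0.5
tool_pos: [0.295, -0.4646, 0.2254]
orientation: [-180.0, -0.1, 107.4]
force: [1.6, 0.8, 0.5]
opening: 0.0612
```

Emit:
drive_tool(
  moves=[
    [0.25, 0.25, 0, 0, 0, 0],
    [0.5, 0.5, 0, 0, 0, 0],
    [0.75, 0.75, 0, 0, 0, 0],
    [1, 1, 0, 0, 0, 0],
  ],
)

```text
clock: 0.9
tool_pos: [0.3871, -0.2869, 0.2256]
orientation: [-180.0, -0.1, 107.4]
force: [0.1, 0.3, 0.7]
opening: 0.0323
```

Emit:
drive_tool(
  moves=[
    [0.25, 0.25, 0, 0, 0, -0.1],
    [0.5, 0.5, 0, 0, 0, -0.2],
    [0.75, 0.75, 0, 0, 0, -0.3],
    [1, 1, 0, 0, 0, -0.4],
    [1, 1, 0, 0, 0, -0.5],
  ],
)

```text
clock: 1.4
tool_pos: [0.4869, -0.0954, 0.2258]
orientation: [179.9, -0.1, 137.8]
force: [-0.2, -0.4, 0.0]
opening: 0.0306
```

```bash
python3 - <<'E'
from h import *
go([.584,.091,.22],188.5)
E
```

```text
now 1.4 [ 0.4869 -0.0954  0.2258] [ 1.7993e+02 -1.1000e-01  1.3784e+02] [-0.2 -0.4  0. ] 0.0306
d [0.354 1.356 0.041] r [ 0.002 -0.001 -0.844]
```

Emit:
drive_tool(
  moves=[
    [0.1, 0.3, 0, 0, 0, -0.14],
    [0.15, 0.6, 0, 0, 0, -0.28],
    [0.2, 0.8, 0, 0, 0, -0.42],
    [0.25, 1.0, 0, 0, 0, -0.56],
    [0.3, 1.0, 0, 0, 0, -0.7],
    [0.35, 1.0, 0, 0, 0, -0.84],
    [0.35, 1.0, 0, 0, 0, -0.84],
  ],
)

```text
clock: 2.1
tool_pos: [0.5481, 0.0516, 0.2257]
orientation: [179.9, -0.1, -171.6]
force: [0.5, -0.2, 0.5]
opening: 0.0305
```

```bash
python3 - <<'E'
from h import *
s=snap('wrist','w1.png'); print(-np.array(s['R']).T@np.array(s['t']))
t=snap('top','t1.png')
go([.584,.091,.22],188.5)
for p in ([.584,.091,.1],):print(proj(s,p))
E
```

```text
[ 0.56028957 -0.02801058  0.38387969]
now 2.2 [0.5486 0.051  0.226 ] [ 1.7987e+02 -3.0000e-02 -1.7198e+02] [0.1 0.7 0.5] 0.0306
d [-0.271  0.231  0.04 ] r [ 0.002 -0.    -0.008]
[233.83330699160382, 238.65301781421638]
```

View pics/w1.png

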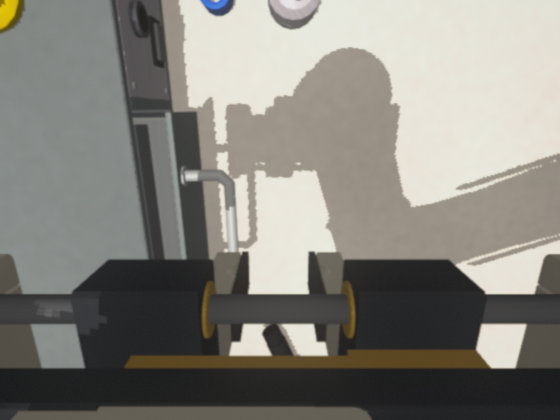

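The wrist view shows the handle bar running down through (230,195) and (235,250), which matches my estimate. Next I check the yaw.

```bash
python3 - <<'E'
from h import *
s=dict(np.load('pics/w1.png.npz'))
im=cv2.imread('pics/w1.png'); cv2.imwrite('pics/c2.png',cv2.resize(im[0:270,90:260],None,fx=2.2,fy=2.2,interpolation=cv2.INTER_CUBIC))
for a,b,z in(((230,195),(235,250),.1),((172,113),(184,260),.112),((117,0),(160,260),.125)):
    A,B=ray(s,*a,z),ray(s,*b,z);d=B-A;print(A,B,np.degrees(np.arctan2(-d[0],d[1])))
E
```

```text
[0.59180963 0.05015018 0.1       ] [0.58170415 0.1021632  0.1       ] 10.994881552249124
[ 0.6426537  -0.01285467  0.112     ] [0.62528457 0.11315188 0.112     ] 7.84836429920989
[ 0.67984809 -0.08245989  0.125     ] [0.6425852  0.10942034 0.125     ] 10.989971174900392
```

View pics/c2.png

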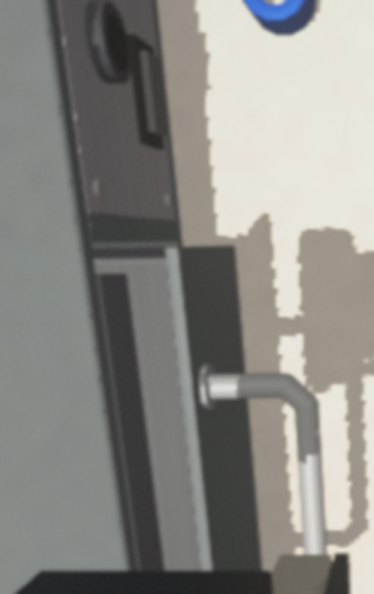

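```bash
python3 - <<'E'
from h import *
go([.584,.090,.077],188.8)
E
```

```text
now 2.2 [0.5486 0.051  0.226 ] [ 1.7987e+02 -3.0000e-02 -1.7198e+02] [0.1 0.7 0.5] 0.0306
d [-0.27   0.222  0.993] r [ 0.002 -0.    -0.013]
```

Emit:
drive_tool(
  moves=[
    [-0.27, 0.22, 0.05, 0, 0, -0.013],
    [-0.27, 0.22, 0.3, 0, 0, -0.013],
    [-0.27, 0.22, 0.5, 0, 0, -0.013],
    [-0.27, 0.22, 0.6, 0, 0, -0.013],
    [-0.27, 0.22, 0.6, 0, 0, -0.013],
  ],
)

```text
clock: 2.7
tool_pos: [0.5826, 0.0884, 0.1333]
orientation: [179.9, -0.3, -171.4]
force: [0.0, 0.2, 0.3]
opening: 0.0309
```

```bash
python3 - <<'E'
from h import *
s=snap('wrist','w2.png');t=snap('scene','s2.png')
go([.584,.090,.077],188.8)
E
```

```text
now 2.8 [0.5845 0.0891 0.1365] [ 1.7989e+02 -2.0000e-02 -1.7134e+02] [1.  1.1 0.3] 0.0306
d [0.002 0.006 0.396] r [ 0.002 -0.    -0.002]
```

View pics/w2.png

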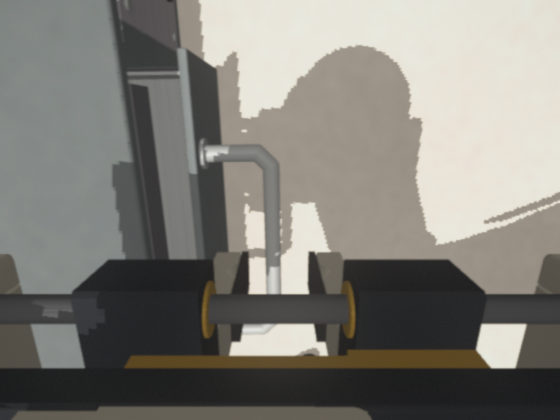

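View pics/s2.png

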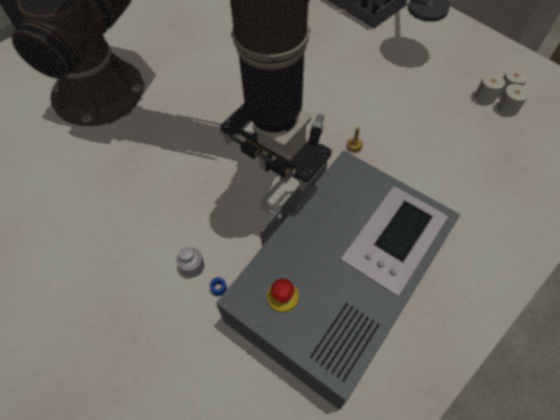

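The bar, near column 271, sits between the fingers at 245 and 312. Descending now.

Emit:
drive_tool(
  moves=[
    [0, 0, 0.15, 0, 0, 0],
    [0, 0, 0.3, 0, 0, 0],
    [0, 0, 0.39, 0, 0, 0],
    [0, 0, 0.39, 0, 0, 0],
  ],
)

```text
clock: 3.2
tool_pos: [0.584, 0.0888, 0.0773]
orientation: [179.9, -0.1, -171.4]
force: [-1.4, 0.9, -0.1]
opening: 0.0305
```

Emit:
drive_tool(
  moves=[
    [0, 0, 0, 0, 0, 0],
    [0, 0, 0, 0, 0, 0],
    [0, 0, 0, 0, 0, 0],
    [0, 0, 0, 0, 0, 0],
  ],
  fingers=-1,
)

```text
clock: 3.6
tool_pos: [0.5849, 0.0891, 0.0784]
orientation: [179.9, 0.0, -171.4]
force: [0.4, 0.2, 2.7]
opening: 0.0088
```

Emit:
drive_tool(
  moves=[
    [0.1, 0, 0, 0, 0, 0],
    [0.2, 0, 0, 0, 0, 0],
    [0.3, 0, 0, 0, 0, 0],
    [0.4, 0, 0, 0, 0, 0],
    [0.5, 0, 0, 0, 0, 0],
    [0.6, 0, 0, 0, 0, 0],
    [0.68, 0, 0, 0, 0, 0],
    [0.72, 0, 0, 0, 0, 0],
  ],
)

```text
clock: 4.4
tool_pos: [0.4768, 0.0714, 0.0784]
orientation: [180.0, -0.1, -171.4]
force: [4.2, -7.4, -4.0]
opening: 0.009
```

Emit:
drive_tool(
  moves=[
    [0.03, 0, 0, 0, 0, 0],
    [0.06, 0, 0, 0, 0, 0],
    [0.08, 0, 0, 0, 0, 0],
    [0.1, 0, 0, 0, 0, 0],
  ],
)

```text
clock: 4.8
tool_pos: [0.4618, 0.0688, 0.0784]
orientation: [-180.0, -0.1, -171.4]
force: [3.6, -5.1, -4.0]
opening: 0.0089
```

Emit:
drive_tool(
  moves=[
    [0.02, 0, 0, 0, 0, 0],
    [0.04, 0, 0, 0, 0, 0],
    [0.06, 0, 0, 0, 0, 0],
  ],
)

```text
clock: 5.1
tool_pos: [0.4609, 0.0697, 0.0793]
orientation: [179.9, 0.7, -171.2]
force: [46.0, -11.5, -42.0]
opening: 0.0091
```

Emit:
drive_tool(
  moves=[
    [0, 0, 0, 0, 0, 0],
    [0, 0, 0, 0, 0, 0],
  ],
)

```text
clock: 5.3
tool_pos: [0.4613, 0.0697, 0.0793]
orientation: [180.0, 0.7, -171.2]
force: [2.3, -2.6, -3.3]
opening: 0.0088
```

```bash
python3 - <<'E'
from h import *
s=snap('wrist','w3.png');t=snap('top','t3.png')
im=cv2.imread('pics/t3.png');cv2.imwrite('pics/c3.png',cv2.resize(im[180:330,150:320],None,fx=4,fy=4,interpolation=cv2.INTER_CUBIC))
go([.584,.090,.077],188.8)
E
```

```text
now 5.4 [0.4612 0.0697 0.0793] [ 179.94    0.76 -171.21] [ 5.7 -4.5 -8.4] 0.009
d [-0.829  0.008  0.026] r [ 0.001  0.013 -0.   ]
```

View pics/w3.png

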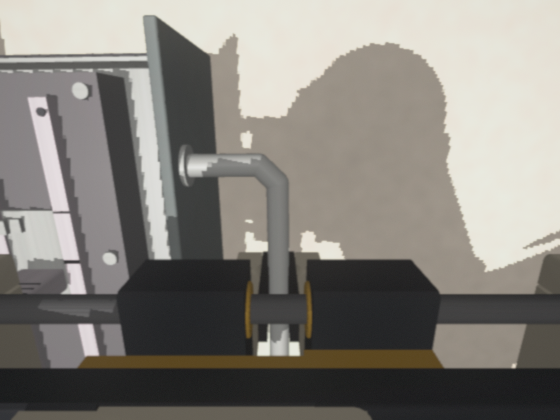

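View pics/c3.png

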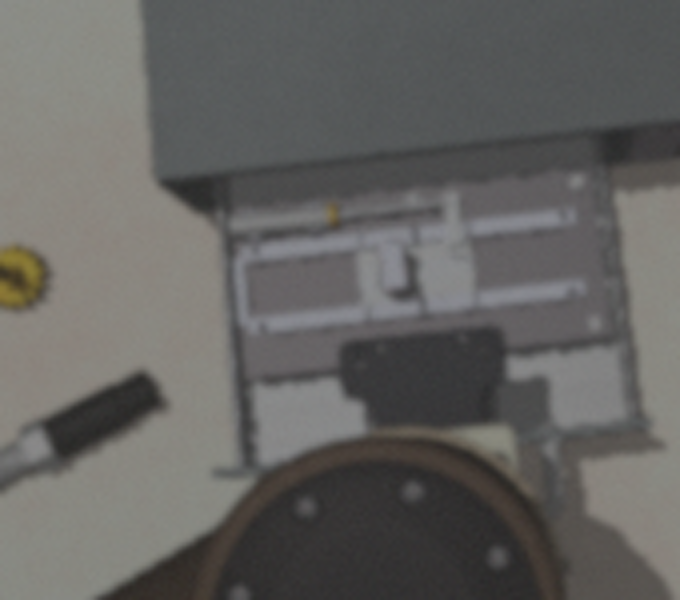

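The top view shows the tray out with guide rails, blade and the bright grip near crop (397,262). The plate is about 150 mm in front of the case, which agrees with the stop. I release and lift next.

Emit:
drive_tool(
  moves=[
    [0, 0, 0, 0, 0, 0],
    [0, 0, 0, 0, 0, 0],
    [0, 0, 0, 0, 0, 0],
    [0, 0, 0, 0, 0, 0],
  ],
  fingers=-0.35,
)

```text
clock: 5.8
tool_pos: [0.4611, 0.0699, 0.0795]
orientation: [179.9, 0.8, -171.2]
force: [1.0, -0.6, 0.2]
opening: 0.0277
```

Emit:
drive_tool(
  moves=[
    [0, 0, -0.2, 0, 0, 0],
    [0, 0, -0.45, 0, 0, 0],
    [0, 0, -0.7, 0, 0, 0],
    [0, 0, -0.9, 0, 0, 0],
    [0, 0, -0.9, 0, 0, 0],
  ],
)

```text
clock: 6.3
tool_pos: [0.4615, 0.0705, 0.2191]
orientation: [179.8, 1.2, -171.2]
force: [0.8, -0.2, -0.4]
opening: 0.0283
```

```bash
python3 - <<'E'
from h import *
s=snap('wrist','w4.png');t=snap('scene','s4.png')
im=cv2.imread('pics/s4.png');cv2.imwrite('pics/c4.png',cv2.resize(im[100:300,180:400],None,fx=3,fy=3,interpolation=cv2.INTER_CUBIC))
t=dict(np.load('pics/t3.png.npz'))
g=ray(t,150+397/4,180+262/4,.1);print(g)
go([g[0],g[1],.2],98.8);go([g[0],g[1],.2],278.8);print(sensors.get_obs()['joint_pos'])
E
```

```text
[0.59704589 0.10390442 0.1       ]
now 6.4 [0.4593 0.0698 0.2151] [ 179.86    0.86 -171.2 ] [-0.3 -0.3 -0. ] 0.0288
d [-0.94   0.084  0.115] r [0.013 0.009 1.5  ]
now 6.4 [0.4593 0.0698 0.2151] [ 179.86    0.86 -171.2 ] [-0.3 -0.3 -0. ] 0.0288
d [-0.94   0.084  0.115] r [-0.009  0.013 -1.5  ]
[ 33.22099634   0.21969967 -26.45181324   0.2546687  -62.4901842
 -24.53521738]
```

View pics/w4.png

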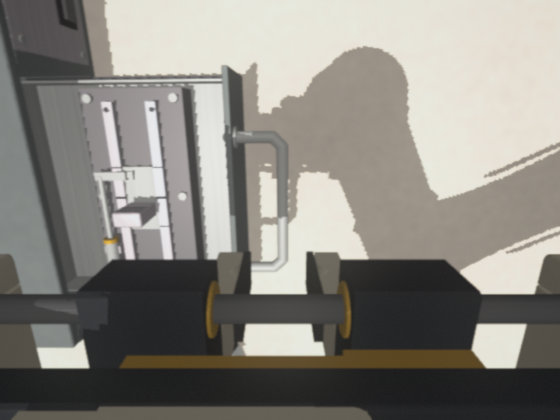

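View pics/c4.png

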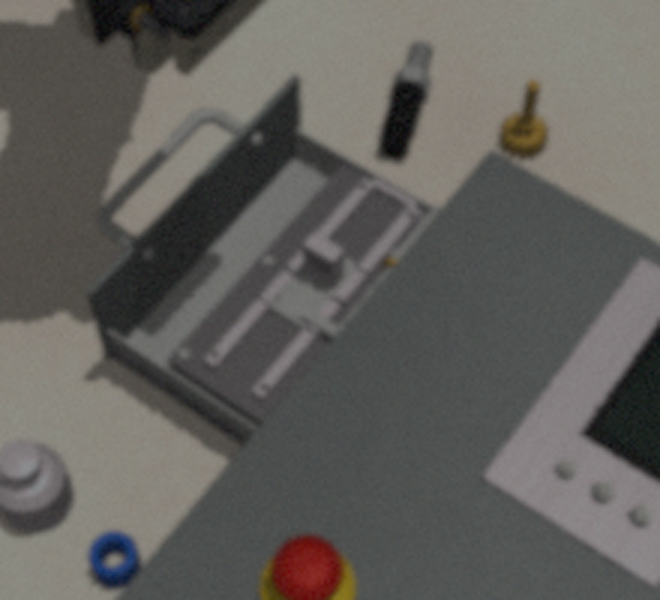

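```bash
python3 - <<'E'
from h import *
s=dict(np.load('pics/w4.png.npz'))
im=cv2.imread('pics/w4.png');cv2.imwrite('pics/c5.png',cv2.resize(im[140:265,70:205],None,fx=5.5,fy=4.8,interpolation=cv2.INTER_CUBIC))
E
```

```text
(no output)
```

View pics/c5.png

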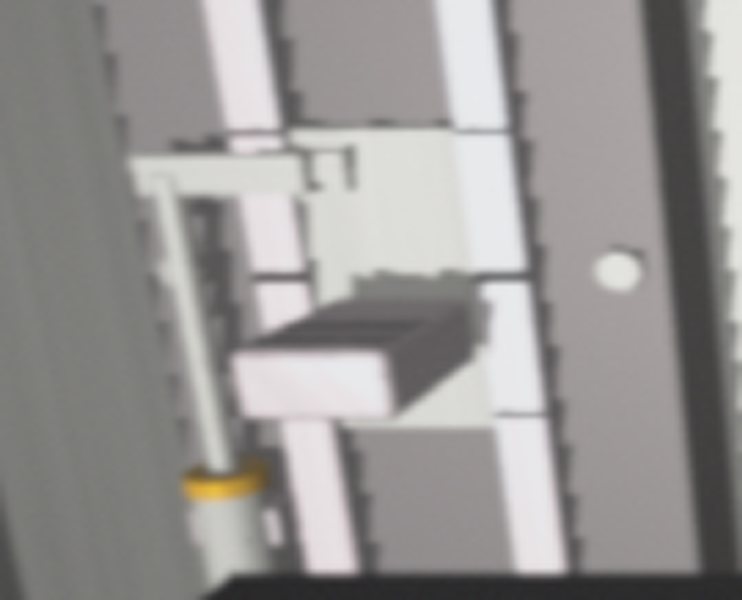

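Clear view: the blade's minus-y edge is at the thin shut mark, the thick middle mark is at crop row 275, and the grip top is centred at crop (314,384).

```bash
python3 - <<'E'
from h import *
s=dict(np.load('pics/w4.png.npz'))
P=lambda x,y,z:ray(s,70+x/5.5,140+y/4.8,z)
g=P(314,384,.1);print('grip',g)
ex=np.array([np.cos(np.radians(8.8)),np.sin(np.radians(8.8))]);ey=np.array([-ex[1],ex[0]])
q=[P(233,352,.1),P(385,350,.1),P(395,415,.1),P(245,418,.1)]
print('grip size',np.linalg.norm(q[0]-q[1]),np.linalg.norm(q[1]-q[2]))
for n,a in dict(shutR=(487,130),midR=(505,275),openR=(520,413),shutL=(258,130),midL=(283,275),bladetop=(380,130)).items():
    p=P(*a,.060);print(n,p,'rel grip x,y',(p-g)[:2]@ex,(p-g)[:2]@ey)
a=P(487,130,.06)-P(520,413,.06);print('yaw',np.degrees(np.arctan2(a[0],-a[1])))
for u in (98.8,-81.2): go([g[0],g[1],.15],u)
E
```

```text
grip [0.59593602 0.1060046  0.1       ]
grip size 0.0249238218750267 0.012784736495077945
shutR [0.5844316  0.06279938 0.06      ] rel grip x,y -0.017978777798546192 -0.040936619590246706
midR [0.57975588 0.09282399 0.06      ] rel grip x,y -0.01800611817519447 -0.010550123749012848
openR [0.57545189 0.12307202 0.06      ] rel grip x,y -0.017631917868333697 0.020000286925526935
shutL [0.62490233 0.06924553 0.06      ] rel grip x,y 0.023001718005195654 -0.040757799696310604
midL [0.62007687 0.09933349 0.06      ] rel grip x,y 0.022836093789287578 -0.010285787625939893
bladetop [0.6033129  0.06580678 0.06      ] rel grip x,y 0.001140348736964889 -0.04085319258156424
yaw 8.473869308639621
now 6.4 [0.4593 0.0698 0.2151] [ 179.86    0.86 -171.2 ] [-0.3 -0.3 -0. ] 0.0288
d [-0.93   0.098  0.448] r [0.013 0.009 1.5  ]
now 6.4 [0.4593 0.0698 0.2151] [ 179.86    0.86 -171.2 ] [-0.3 -0.3 -0. ] 0.0288
d [-0.93   0.098  0.448] r [-0.009  0.013 -1.5  ]
```

Emit:
drive_tool(
  moves=[
    [-0.13, 0.01, 0, 0, 0, -0.13],
    [-0.26, 0.03, 0, 0, 0, -0.26],
    [-0.39, 0.04, 0, 0, 0, -0.39],
    [-0.52, 0.06, 0, 0, 0, -0.52],
    [-0.65, 0.07, 0, 0, 0, -0.65],
    [-0.78, 0.08, 0, 0, 0, -0.78],
    [-0.9, 0.1, 0, 0, 0, -0.91],
    [-0.93, 0.1, 0, 0, 0, -0.98],
  ],
  fingers=-0.1,
)

```text
clock: 7.2
tool_pos: [0.5956, 0.1062, 0.2147]
orientation: [-179.5, 0.4, -112.1]
force: [-0.2, -0.7, 0.2]
opening: 0.039
```

Emit:
drive_tool(
  moves=[
    [0, 0, 0, 0, 0, -0.13],
    [0, 0, 0, 0, 0, -0.26],
    [0, 0, 0, 0, 0, -0.39],
    [0, 0, 0, 0, 0, -0.52],
    [0, 0, 0, 0, 0, -0.52],
  ],
)

```text
clock: 7.7
tool_pos: [0.5948, 0.106, 0.213]
orientation: [-179.5, 0.1, -80.8]
force: [-0.4, 0.3, -0.2]
opening: 0.0397
```

```bash
python3 - <<'E'
from h import *
go([.596,.106,.13],-81.4)
E
```

```text
now 7.7 [0.5948 0.106  0.213 ] [-1.7948e+02  5.0000e-02 -8.0800e+01] [-0.4  0.3 -0.2] 0.0397
d [ 0.002 -0.003  0.553] r [-0.009  0.001  0.01 ]
```

Emit:
drive_tool(
  moves=[
    [0, 0, 0.15, -0.009, 0, 0.01],
    [0, 0, 0.35, -0.009, 0, 0.01],
    [0, 0, 0.55, -0.009, 0, 0.01],
    [0, 0, 0.55, -0.009, 0, 0.01],
    [0, 0, 0.55, -0.009, 0, 0.01],
  ],
)

```text
clock: 8.2
tool_pos: [0.5954, 0.106, 0.1302]
orientation: [179.9, -0.0, -81.5]
force: [0.2, -0.7, 1.2]
opening: 0.0397
```

```bash
python3 - <<'E'
from h import *
s=snap('wrist','w5.png');t=snap('scene','s5.png')
im=cv2.imread('pics/s5.png');cv2.imwrite('pics/c6.png',cv2.resize(im[100:300,180:400],None,fx=3,fy=3,interpolation=cv2.INTER_CUBIC))
go([.596,.106,.078],-81.4)
E
```

```text
now 8.3 [0.5965 0.1065 0.132 ] [-1.7991e+02  6.0000e-02 -8.1450e+01] [-0.  -0.3 -0.1] 0.0394
d [0.003 0.004 0.36 ] r [-0.001  0.001 -0.001]
```

View pics/w5.png

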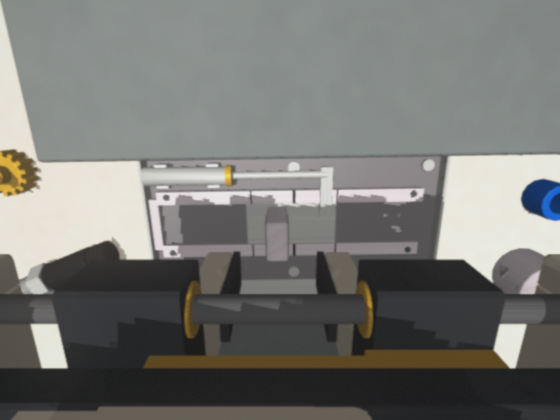

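View pics/c6.png

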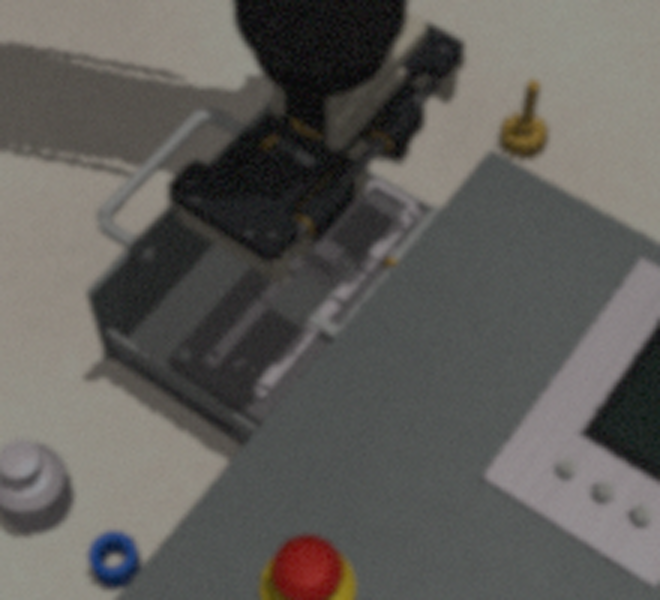

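The grip at (277,235) is centred between the fingers, and both rails with their marks are visible. I go down and close.

Emit:
drive_tool(
  moves=[
    [0, 0, 0.12, 0, 0, 0],
    [0, 0, 0.24, 0, 0, 0],
    [0, 0, 0.35, 0, 0, 0],
    [0, 0, 0.35, 0, 0, 0],
    [0, 0, 0.35, 0, 0, 0],
  ],
)

```text
clock: 8.8
tool_pos: [0.5973, 0.1068, 0.0809]
orientation: [-179.8, 0.1, -81.5]
force: [1.1, 0.8, 0.4]
opening: 0.0392
```

```bash
python3 - <<'E'
from h import *
s=snap('wrist','w6.png')
go([.596,.106,.078],-81.4)
E
```

```text
now 8.85 [0.5976 0.107  0.0812] [-1.7978e+02  9.0000e-02 -8.1450e+01] [ 0.1 -0.8  0.3] 0.0394
d [0.005 0.011 0.022] r [-0.004  0.001 -0.001]
```

Emit:
drive_tool(
  moves=[
    [0, 0, 0, 0, 0, 0],
    [0, 0, 0, 0, 0, 0],
    [0, 0, 0, 0, 0, 0],
    [0, 0, 0, 0, 0, 0],
    [0, 0, 0, 0, 0, 0],
  ],
  fingers=-1,
)

```text
clock: 9.35
tool_pos: [0.5978, 0.1071, 0.0816]
orientation: [-179.8, 0.1, -81.4]
force: [-1.2, 1.3, 3.8]
opening: 0.0137
```

```bash
python3 - <<'E'
from h import *
s=snap('wrist','w7.png')
a=cv2.imread('pics/w6.png')[140:270,130:450];b=cv2.imread('pics/w7.png')[140:270,130:450]
cv2.imwrite('pics/c7.png',cv2.resize(np.vstack([a,b]),None,fx=2.3,fy=2.3,interpolation=cv2.INTER_CUBIC))
go([.596,.106,.078],-81.4)
E
```

```text
now 9.4 [0.5978 0.1071 0.0816] [-1.7975e+02  8.0000e-02 -8.1430e+01] [-1.   1.1  4.9] 0.0139
d [0.005 0.013 0.024] r [-0.004  0.001 -0.   ]
```

View pics/c7.png

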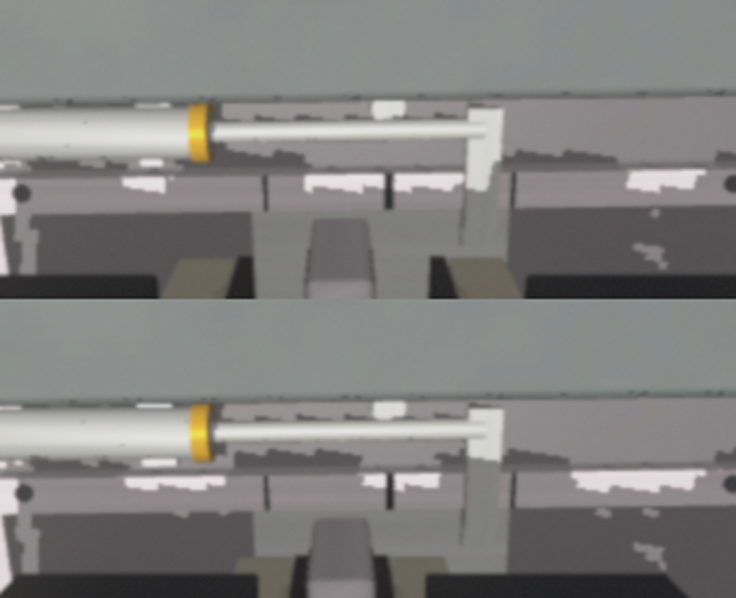

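Grip holds at 13.9 mm and the blade is still shut. I slide it 30 mm along tool -x.

Emit:
drive_tool(
  moves=[
    [-0.04, 0, 0, 0, 0, 0],
    [-0.08, 0, 0, 0, 0, 0],
    [-0.12, 0, 0, 0, 0, 0],
    [-0.16, 0, 0, 0, 0, 0],
    [-0.19, 0, 0, 0, 0, 0],
    [-0.2, 0, 0, 0, 0, 0],
    [-0.2, 0, 0, 0, 0, 0],
    [-0.2, 0, 0, 0, 0, 0],
  ],
)

```text
clock: 10.2
tool_pos: [0.5929, 0.136, 0.0816]
orientation: [-179.8, -0.0, -81.4]
force: [2.3, -6.3, 2.6]
opening: 0.0137
```

```bash
python3 - <<'E'
from h import *
s=snap('wrist','w8.png');t=snap('scene','s8.png');t=snap('top','t8.png')
b=cv2.imread('pics/w8.png')[140:270,130:450]
cv2.imwrite('pics/c8.png',cv2.resize(b,None,fx=2.5,fy=2.5,interpolation=cv2.INTER_CUBIC))
im=cv2.imread('pics/s8.png');cv2.imwrite('pics/c9.png',cv2.resize(im[150:250,220:330],None,fx=6,fy=6,interpolation=cv2.INTER_CUBIC))
o=sensors.get_obs();ey=np.array([-np.sin(np.radians(8.6)),np.cos(np.radians(8.6))])
print('travel',(o['tool_pos'][:2]-[.5978,.1071])@ey,(o['tool_pos'][:2]-[.5978,.1071])@[ey[1],-ey[0]]);go([.596,.106,.078],-81.4)
E
```

```text
travel 0.029280014472771145 -0.00046734734426774453
now 10.35 [0.593  0.136  0.0816] [-1.7982e+02 -1.0000e-02 -8.1410e+01] [ 1.5 -6.2  2.3] 0.0138
d [0.201 0.01  0.024] r [-0.003 -0.    -0.   ]
```

View pics/c8.png

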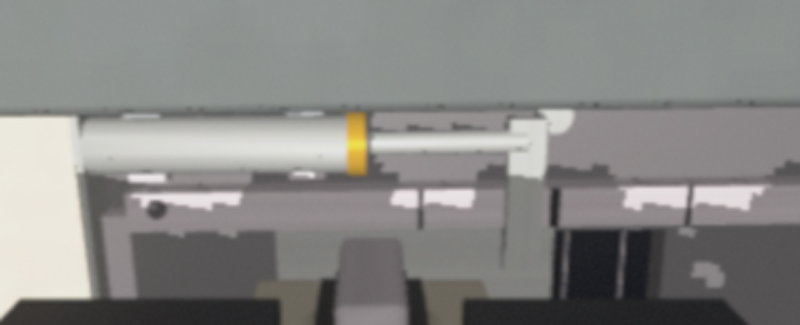

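View pics/c9.png

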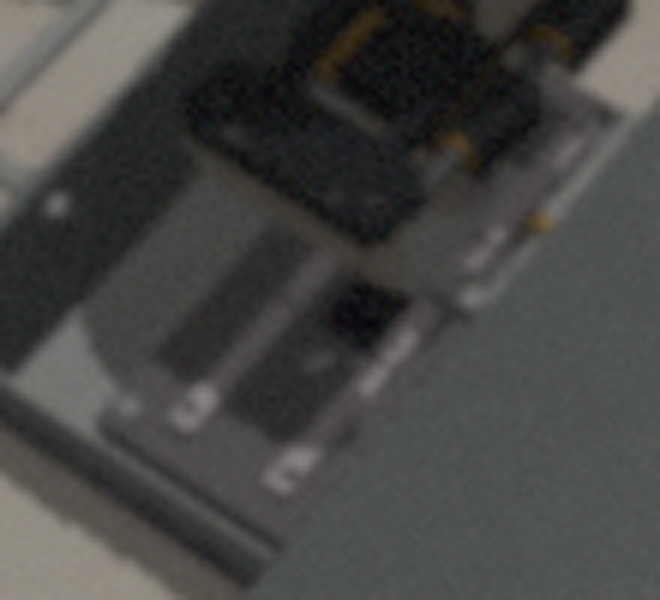

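View pics/t8.png

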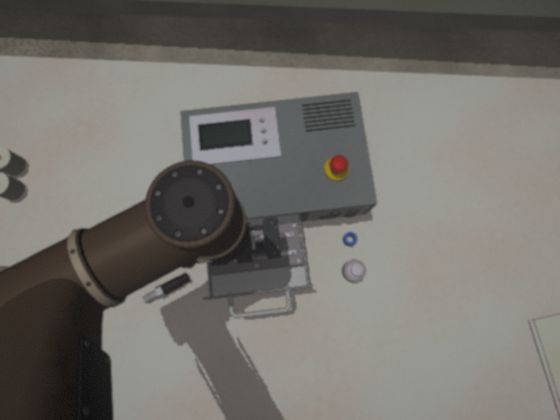

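The blade edge is close to the thick mark, but slightly short: TCP travel is 29.3 mm. I measure the remainder at subpixel level.

```bash
cat > m.py <<'E'
from h import *
def dark(f,lo,hi,rows):
    g=cv2.cvtColor(cv2.imread('pics/'+f),cv2.COLOR_BGR2GRAY).astype(float)[rows[0]:rows[1],lo:hi]
    p=np.median(g,0); w=np.clip(np.median(p)-8-p,0,None); return lo+(w*np.arange(hi-lo)).sum()/w.sum(), p.round()
E
python3 - <<'E'
from m import *
print(dark('w7.png',345,361,(217,226)));print(dark('w7.png',237,252,(217,224)));print(dark('w7.png',290,308,(222,226)))
print(dark('w8.png',344,362,(219,227)));print(dark('w8.png',291,305,(223,228)));print(dark('w8.png',398,412,(223,228)))
for f in('w7.png','w8.png'):
    g=cv2.cvtColor(cv2.imread('pics/'+f),cv2.COLOR_BGR2GRAY)[236:250,342:362]; print(np.median(g,0))
E
```

```text
(np.float64(352.8165137614679), array([130., 131., 134., 137., 137., 135., 122.,  93.,  78., 104., 130.,
       137., 138., 137., 138., 137.]))
(np.float64(245.1290322580645), array([138., 137., 138., 138., 138., 137., 133., 112.,  81., 102., 128.,
       136., 137., 138., 137.]))
(np.float64(299.005905511811), array([138., 140., 140., 139., 138., 138., 134., 110.,  68.,  44.,  66.,
       110., 142., 154., 162., 162., 146., 138.]))
(np.float64(351.45281306715066), array([130., 131., 132., 134., 134., 114.,  73.,  44.,  48.,  80., 114.,
       134., 138., 139., 139., 139., 138., 139.]))
(np.float64(297.77272727272725), array([143., 143., 143., 142., 139., 128., 100.,  85., 113., 136., 142.,
       142., 142., 142.]))
(np.float64(404.8655462184874), array([141., 141., 141., 141., 139., 128.,  98.,  77., 106., 134., 141.,
       140., 140., 140.]))
[128. 128. 128. 128. 127. 125. 125. 123. 113.  96.  86.  84.  84.  84.
  84.  84.  84.  84.  84.  84.]
[129.  130.  130.  129.  129.  127.  126.5 124.  106.   72.   41.5  34.
  49.5  77.   84.   63.   37.   32.5  32.   32. ]
```

Emit:
drive_tool(
  moves=[
    [-0.01, 0, 0, 0, 0, 0],
    [-0.01, 0, 0, 0, 0, 0],
    [-0.01, 0, 0, 0, 0, 0],
    [-0.01, 0, 0, 0, 0, 0],
  ],
)

```text
clock: 10.75
tool_pos: [0.5928, 0.1368, 0.0816]
orientation: [-179.8, -0.1, -81.4]
force: [2.0, -6.9, 1.0]
opening: 0.0138
```

```bash
cat > f.py <<'E'
from m import *
import sys
f=sys.argv[1]
o=sensors.get_obs();snap('wrist',f)
ey=np.array([-np.sin(np.radians(8.6)),np.cos(np.radians(8.6))])
print(o['clock'],'travel',(o['tool_pos'][:2]-[.5978,.1071])@ey,o['force'],o['opening'],o['tool_pos'])
print(dark(f,344,362,(219,227)))
g=cv2.cvtColor(cv2.imread('pics/'+f),cv2.COLOR_BGR2GRAY)[236:250,342:362]; print(np.median(g,0))
E
python3 f.py w9.png
```

```text
10.75 travel 0.030105822071128198 [ 1.96626588 -6.87487387  0.95378088] 0.013758091364952678 [0.59281944 0.13679493 0.08159233]
(np.float64(352.78903345724905), array([130., 131., 132., 135., 138., 136., 120.,  88.,  52.,  43.,  65.,
       105., 132., 138., 139., 139., 139., 139.]))
[130.  130.  129.  129.  128.  127.5 127.  123.5 104.5  68.5  40.   33.
  33.   48.5  74.5  82.5  61.5  37.   32.   32. ]
```

Mark position 352.79 px against the 352.82 px reference, with travel 30.1 mm. One more check for stillness, tray position and the button.

```bash
python3 f.py w10.png; python3 - <<'E'
from h import *
snap('scene','s10.png');t=snap('top','t10.png')
a=cv2.imread('pics/t3.png');b=cv2.imread('pics/t10.png');c=cv2.imread('pics/top0.png')
cv2.imwrite('pics/c10.png',cv2.resize(np.hstack([b[200:330,180:380],]),None,fx=4,fy=4,interpolation=cv2.INTER_CUBIC))
o=np.array([.7885,.0556]);
for y in(.02,.066,.1): print(proj(t,[*(o+np.array([[.9888,-.1495],[.1495,.9888]])@[-.32,y]),.1]))
d=lambda p,q,r:cv2.absdiff(cv2.imread(p),cv2.imread(q))[r[0]:r[1],r[2]:r[3]].mean()
print('button/weight diffs',d('pics/top0.png','pics/t10.png',(145,190,315,360)),d('pics/top0.png','pics/t10.png',(225,290,335,375)),d('pics/s4.png','pics/s10.png',(100,155,300,370)),d('pics/s4.png','pics/s10.png',(270,320,260,305)))
print(sensors.get_obs()['tool_pos'],sensors.get_obs()['clock'])
E
```

```text
10.8 travel 0.03008783071418574 [ 2.40581725 -7.47552257  2.38234957] 0.014071271582084953 [0.5927965  0.13677326 0.08158868]
(np.float64(352.7829313543599), array([130., 131., 132., 135., 138., 136., 120.,  87.,  53.,  44.,  66.,
       104., 132., 138., 140., 140., 138., 139.]))
[130.  130.  129.5 129.  128.  127.  126.5 123.  105.   70.   39.5  33.
  34.   48.   75.   82.5  61.5  36.5  32.   32. ]
[282.37206524353127, 309.03072436386935]
[260.1387171386959, 311.3876691513733]
[243.67487091084652, 313.13299227436966]
button/weight diffs 15.446255144032921 24.18076923076923 38.59679653679654 3.9029629629629627
[0.59279865 0.13677633 0.08157196] 10.95
```

View pics/c10.png

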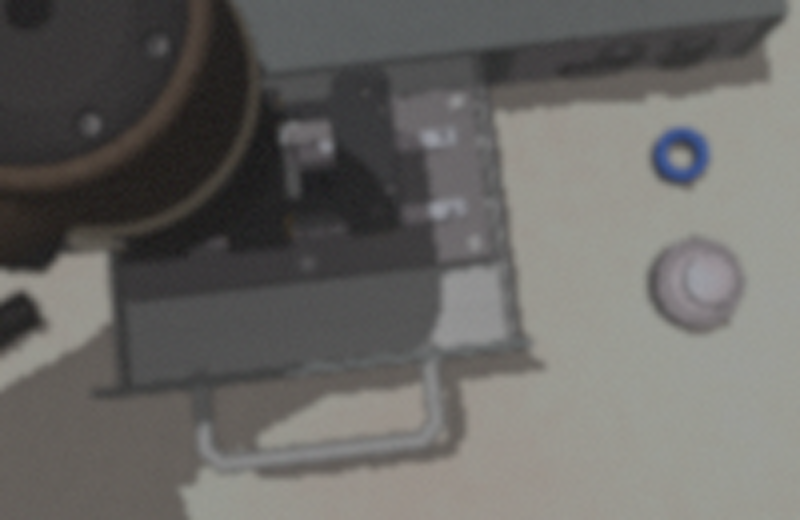

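The tray is still fully out: the bar is at px (260,313), at or beyond the 311 expected. Bushing (350,239) and weight (354,271) are where they started. Handing in.

```bash
python3 -c "
from h import *
print(ticket.close_job()); o=sensors.get_obs(); print(o['clock'],o['tool_pos'],o['opening'])"
```

```text
the job is handed in; nothing more can be done
None
the job is handed in; nothing more can be done
```

I pulled the tray out to its stop and slid the shutter to half travel. The gripper was still holding it there when I handed the job in, at about 11 s. No verdict came back, and the pose and opening after the hand-in could not be read.

- **Tray:** I pulled it about 124 mm by the handle until the stop was felt. The force briefly reached about 63 N, under the 120 N limit. The plate stood about 150 mm in front of the case, and the last top view showed the tray still out.
- **Shutter:** Tool travel measured 30.1 mm. In the wrist view the middle mark was at 352.78 px, against 352.82 px for the shut mark before the slide; that is about 0.02 mm off. Two readings 0.05 s apart agreed. The spring push was about 7.5 N and the fingers held at 14 mm.
- **Button and loose parts:** The arm and gripper never went near the stop button. The weight and bushing were still at their starting pixels. I last saw the motion sensor and pinion shaft undisturbed before the slide, and did not check them again after it because the arm hid much of that side.
- **Inconclusive check:** An image-difference check of the button and parts told me nothing, because the arm and its shadow had changed the picture. I relied on viewing the images instead.

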